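Rack the tank standpipes by height

TASK

The four rinsed overflow standpipes of the culture tubs go back on the white drying rack: slip each one over a peg of its own, coloured end up and standing flat on the peg's black foot, so that the row runs in order of height with the tallest at the end marked by the blue disc and the shortest at the other end. Do not tip a pipe over, leave the dish, bottle and cup where they are, and let go of everything.

Things in the scene. Friction and masses are not known exactly. Their poses are not given: they have to be found in the camera images.
- pipe_black: the tallest overflow standpipe: loose upright white plastic tube open at both ends, height 135 mm, outer diameter 40 mm, bore 32 mm, about 86 g (varies), topmost 12 mm coloured black; stands on the bench at the start. Origin: centre of its lower end, z along the tube towards the coloured end
- pipe_green: the second tallest overflow standpipe: loose upright white plastic tube open at both ends, height 110 mm, outer diameter 40 mm, bore 32 mm, about 70 g (varies), topmost 12 mm coloured green; stands on the bench at the start. Origin: centre of its lower end, z along the tube towards the coloured end
- pipe_yellow: the second shortest overflow standpipe: loose upright white plastic tube open at both ends, height 85 mm, outer diameter 40 mm, bore 32 mm, about 54 g (varies), topmost 12 mm coloured yellow; stands on the bench at the start. Origin: centre of its lower end, z along the tube towards the coloured end
- pipe_red: the shortest overflow standpipe: loose upright white plastic tube open at both ends, height 60 mm, outer diameter 40 mm, bore 32 mm, about 38 g (varies), topmost 12 mm coloured red; stands on the bench at the start. Origin: centre of its lower end, z along the tube towards the coloured end
- peg_a: one of 4 like fixed pegs in a straight row, 80 mm apart, on the white rack board (90 x 420 mm, 12 mm thick): white pin, diameter 12 mm, on a black round foot, diameter 60 mm, 4 mm thick. Origin: centre of the foot's underside, 12 mm above the bench, z up; foot's top 4 mm and pin's tip 26 mm above it. The letters say nothing of the order in the row: it differs from start to start
- peg_b: one of 4 like fixed pegs in a straight row, 80 mm apart, on the white rack board (90 x 420 mm, 12 mm thick): white pin, diameter 12 mm, on a black round foot, diameter 60 mm, 4 mm thick. Origin: centre of the foot's underside, 12 mm above the bench, z up; foot's top 4 mm and pin's tip 26 mm above it. The letters say nothing of the order in the row: it differs from start to start
- peg_c: one of 4 like fixed pegs in a straight row, 80 mm apart, on the white rack board (90 x 420 mm, 12 mm thick): white pin, diameter 12 mm, on a black round foot, diameter 60 mm, 4 mm thick. Origin: centre of the foot's underside, 12 mm above the bench, z up; foot's top 4 mm and pin's tip 26 mm above it. The letters say nothing of the order in the row: it differs from start to start
- peg_d: one of 4 like fixed pegs in a straight row, 80 mm apart, on the white rack board (90 x 420 mm, 12 mm thick): white pin, diameter 12 mm, on a black round foot, diameter 60 mm, 4 mm thick. Origin: centre of the foot's underside, 12 mm above the bench, z up; foot's top 4 mm and pin's tip 26 mm above it. The letters say nothing of the order in the row: it differs from start to start
- blue_tag: fixed blue disc, 38 mm in diameter, 10 mm high, on the rack board in line with the row of pegs, 62 mm from the centre of the nearest peg; marks the end for the tallest pipe (a like grey disc is at the other end; the two swap ends from start to start). Origin: centre of its underside, on the board's top
- dish: bystander: loose shallow glass dish, 90 mm across, 16 mm high, to the left of the work. Origin: centre of its underside
- bottle: bystander: loose white bottle with a red cap, 64 mm in diameter, 150 mm high, to the right of the work. Origin: centre of its underside
- beaker: bystander: loose white cup, 72 mm across the rim, 90 mm high, far left. Origin: centre of its underside

How it is judged:
By the outcome, as a careful person would: the job done as asked, in the order asked, and still so for the second after the job is handed in, with the robot touching nothing.
It also fails if it takes over 90 s, if anything falls off the work surface, if the arm or the gripper's body presses on something with over 40 N, if the wrist force passes 120 N, or if a joint passes its speed limit or range.

ROBOT

A 6-joint arm with a two-finger parallel gripper is mounted at the origin on the work surface. World frame = base frame: x ahead of the robot, y to its left, z up, the work surface at z = 0. Lengths are in m, angles in rad, forces in N, time in s.
With the tool pointing down it reaches from about 0.25 to 0.775 m from the base axis. Payload 8.9 kg.
Tool frame: the origin (TCP) lies at the centre of the arm's flange, where the gripper is bolted on; the fingertips stand robot.tip_reach ahead of it and the grasp point (between the pads) lies 155 mm ahead of it (robot.tip_reach is the distance from the TCP to the fingertips, in m); x points along the fingers, y is the direction in which the jaws open and shut, and the axes are right-handed (so a half turn about x gives the same grasp; the last joint's range is limited). The gripper opens to 85 mm and grips with 20 to 120 N. Pads are 22 mm wide; open, the fingers measure 114 mm over their backs; the gripper's body (76 mm by 85 mm) begins 54 mm behind the grasp point. The pads swing forward as they close: fully open they stand 13 mm farther back than shut.
Start: joints at [-1.436, 0.291, -0.153, 1.127, 0, 1.431], TCP at [0.142, -0.505, 0.405] pointing down, gripper open.
Joint ranges: [-2.52, 2.52], [-0.91, 1.74], [-1.3, 1.37], [-1.96, 2.02], [-1.52, 1.47], [-3.14, 3.14]. Speed limits (rad/s): [2.22, 2.22, 2.79, 3.14, 3.14, 3.14].

INTERFACE

Orientations are given as a unit quaternion [x, y, z, w].
In Python, from workcell import robot gives the robot as it stands. The module is installed in compiled form; this text tells all that it offers.
- The arm moves only by the tool drive_tool, never from a script. Its arguments are lists of equal length, an entry for each row: "hand": the finger opening in mm, from 0 to 85.4; "xyz": the shift along the world's x, y, z in mm, a list of three; "delta_rot": the turn, a rotation vector about the world's x, y, z in rad, a list of three. A call has 1 to 20 rows; each row is the pose to reach, as a shift and turn from the pose commanded when the call began; what a row does not reach only later rows make up. A row lasts 1/12 s, in which the tool goes at most 41.7 mm and 7.16 degrees, less where a joint would pass 70% of its speed; a pose out of reach is approached as far as the arm can. A call with a gripper value outside its range is refused whole. The fingers move at their own pace and stop on an object; "grip_force" is the grip in N (left out, the last holds). Time passes only in rows, so rows that repeat a pose let the fingers close. It gives the time, the measured TCP pose, the force and the opening at its end, in the units of the state.
- robot.sense(): the state, without advancing time (a new reading comes with each control period).
- robot.read_camera(name): name is "scene" or "top" or "wrist"; returns (picture, depth): 384x512x3 uint8, red, green, blue; 384x512 float32, m along the optical axis (not along the pixel's ray), 0 where there is no reading.
- robot.get_calibration(name): a dict with "K" (3x3 intrinsics, pixels), "R" (3x3) and "t" (3): a world point X has camera coordinates R X + t; the wrist camera has in their place "mount" (4x4, takes a point from camera to tool coordinates, whose origin is the TCP and whose axes are the tool frame's). Camera axes: x right, y down, z forward; pixel columns grow to the right and rows downward; lengths in m; the calibration is good to about 2 mm. The wrist camera is an equidistant fisheye: a pixel r from the principal point sees the ray r / f radians off the axis. A picture is of the moment at which its call begins: read the wrist's pose just before it. get_calibration takes no time and is no camera call.
- robot.job_done(): hands the job in, once; it reports no verdict.
Trained networks look in the newest picture that a camera, given by its name, has taken for a name from the list of things; names that differ only in an ending like _2 or _b are one class to them, and where a whole thing is asked for, a point or a joint stands for the part that bears it (a point fixed in the world has none). Each returns a list of dicts, best first, with "p" (0 to 1); they miss things now and then, are a little off and sometimes report something else, mostly with a low value. They report only what shows in the picture. A call takes as long as a camera call.
- robot.search_frame(label, camera): "box" ([left, top, width, height] in pixels, round what is visible of it).
- robot.masks_of(label, camera): "pixels" (384x512 bool, what is visible of it) and "box" ([left, top, width, height] in pixels, round what is visible of it).
- robot.mark_of(label, camera): "uv" ([column, row] in pixels: a listed point, or the origin of a listed thing).
The state is a dict: "t": time; "joints": joint angles; "dq": joint speeds; "effort": joint torques, N m; "eef_pos": TCP position; "eef_rot": TCP orientation; "ft_force": force on the tool from outside, world axes, zero at the start; "torque": the same for the moment, N m; "finger_gap": finger opening in m.
Only numpy, scipy, OpenCV 4.12 (cv2) and the standard library are available. Lean on these libraries where they do the work, as an engineer would, in place of code of your own. Each camera call takes 0.05 s, during which the arm holds its last target. There are 200 camera calls.

## Working session

There is one attempt and no reset: what is moved stays moved. The work goes in short steps, Python scripts to look and compute and a tool call to move; the robot and the scene stay as the last step left them, time stands still between calls to the robot, and variables do not carry over. Pictures are saved under pics/ and viewed, about 12 in all and at most 16, crops included, and the job is handed in when it is done.

Besides the shell and the picture viewer there is one more tool, called in YAML: its name, and indented under it one key for each argument. drive_tool: Moves the arm, as the interface text tells. Its arguments: {"type":"object","properties":{"hand":{"type":"array"},"xyz":{"type":"array"},"delta_rot":{"type":"array"},"grip_force":{"type":"number"}},"required":["hand","xyz","delta_rot"]}

```bash
mkdir -p pics
cat > h.py <<'E'
import numpy as np, cv2
from workcell import robot
def world(cam,uv,z=None,d=None):
    c=robot.get_calibration(cam);K,R,t=map(np.array,(c["K"],c["R"],c["t"]))
    r=np.linalg.inv(K)@np.array([uv[0],uv[1],1.]);o=-R.T@t;w=R.T@r
    s=d if d is not None else (z-o[2])/w[2]
    return o+s*w
E
python3 - <<'E'
from h import *
s=robot.sense();print({k:np.round(v,3).tolist() for k,v in s.items()},robot.tip_reach)
ims=[]
for c in("top","scene"):
    im,d=robot.read_camera(c);cv2.imwrite(f"pics/{c}0.png",im[...,::-1]);np.save(c+"d.npy",d)
    cal=robot.get_calibration(c);print(c,np.round(cal["K"],1).tolist(),np.round(cal["R"],3).tolist(),np.round(cal["t"],3).tolist())
    for n in("pipe_black","pipe_green","pipe_yellow","pipe_red","peg_a","blue_tag","dish","bottle","beaker"):
        for r in robot.search_frame(n,c)[:5]:
            print(n,np.round(r["box"],1).tolist(),round(r["p"],2))
print(np.round(robot.get_calibration("wrist")["mount"],3).tolist(), np.round(robot.get_calibration("wrist")["K"],1).tolist())
E
```

```text
{'t': 0.0, 'joints': [-1.436, 0.291, -0.154, 1.127, 0.0, 1.432], 'dq': [-0.002, -0.0, -0.0, 0.0, 0.0, 0.002], 'effort': [-0.001, -53.714, 33.137, 0.016, -0.0, -0.0], 'eef_pos': [0.142, -0.505, 0.404], 'eef_rot': [0.701, 0.097, -0.7, 0.096], 'ft_force': [-0.061, 0.38, -0.491], 'torque': [-0.031, -0.009, 0.032], 'finger_gap': 0.085} 0.1734
top [[372.1, 0.0, 254.3], [0.0, 372.1, 192.3], [0.0, 0.0, 1.0]] [[-0.028, -1.0, 0.002], [-0.986, 0.027, -0.167], [0.167, -0.006, -0.986]] [0.004, 0.557, 0.94]
pipe_black [337.1, 220.5, 30.4, 18.7] 0.71
pipe_green [156.3, 223.4, 20.5, 19.4] 0.61
pipe_yellow [258.5, 225.8, 21.4, 17.5] 0.71
pipe_red [214.4, 222.8, 16.5, 20.1] 0.6
peg_a [258.3, 151.4, 23.0, 20.0] 0.84
peg_a [285.5, 150.3, 23.6, 21.1] 0.77
peg_a [202.2, 154.4, 23.7, 17.5] 0.72
peg_a [232.6, 152.4, 17.0, 19.5] 0.56
blue_tag [184.6, 157.2, 11.7, 12.2] 0.52
dish [93.6, 228.4, 30.6, 32.2] 0.84
bottle [385.5, 179.2, 42.8, 28.3] 0.72
beaker [96.2, 145.5, 33.6, 29.8] 0.75
scene [[390.2, 0.0, 262.3], [0.0, 390.2, 188.6], [0.0, 0.0, 1.0]] [[-0.88, 0.475, -0.007], [0.411, 0.755, -0.51], [-0.237, -0.452, -0.86]] [0.496, -0.204, 1.159]
pipe_black [246.7, 82.3, 20.1, 36.8] 0.93
pipe_green [332.7, 224.5, 25.8, 35.2] 0.73
pipe_yellow [284.3, 144.4, 15.4, 27.4] 0.58
pipe_red [310.7, 187.0, 14.3, 22.2] 0.85
peg_a [212.1, 183.5, 24.2, 17.6] 0.9
peg_a [228.3, 206.8, 23.7, 20.3] 0.87
peg_a [240.8, 230.5, 25.5, 23.8] 0.81
peg_a [199.5, 162.3, 20.6, 20.8] 0.63
blue_tag [258.5, 253.3, 15.5, 18.3] 0.78
dish [371.5, 287.7, 42.8, 35.2] 0.65
bottle [191.7, 52.6, 25.4, 48.6] 0.76
beaker [294.3, 320.1, 36.3, 39.3] 0.59
beaker [283.7, 142.6, 12.9, 28.7] 0.51
[[0.001, -0.276, 0.961, 0.031], [1.0, 0.0, -0.001, -0.0], [-0.0, 0.961, 0.276, -0.069], [0.0, 0.0, 0.0, 1.0]] [[297.3, 0.0, 247.3], [0.0, 297.3, 198.0], [0.0, 0.0, 1.0]]
```

Run:
```python
import cv2
im=cv2.imread("pics/top0.png")[130:280,80:440];cv2.imwrite("pics/top0c.png",cv2.resize(im,None,fx=2.2,fy=2.2,interpolation=cv2.INTER_CUBIC))
```

```text
(no output)
```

View pics/top0c.png

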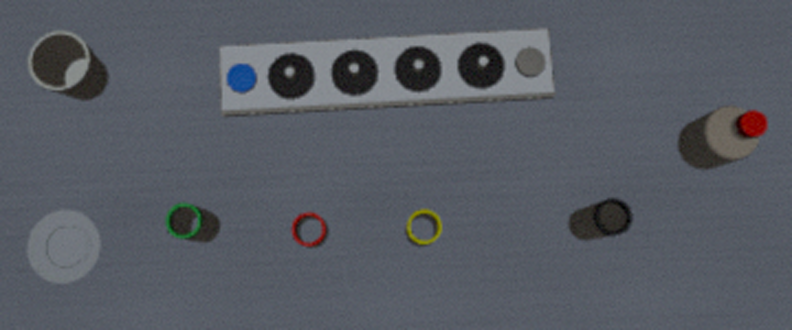

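View pics/scene0.png

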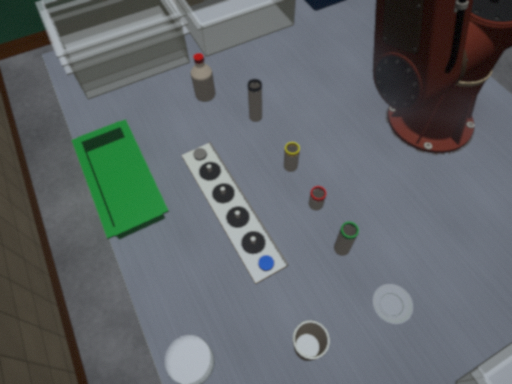

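Top view: the blue disc is at left (full-res px ~190,165), so the tallest pipe goes to the leftmost peg. From left to right the pipes stand green, red, yellow, black. Scene view agrees.

Run:
```python
from h import *
c=robot.get_calibration("top");print("cam",np.round(-np.array(c["R"]).T@c["t"],3))
im=cv2.imread("pics/top0.png");d=np.load("topd.npy");hsv=cv2.cvtColor(im,cv2.COLOR_BGR2HSV)
V,U=np.mgrid[:384,:512];K,R,t=map(np.array,(c["K"],c["R"],c["t"]))
P=np.stack([(U-K[0,2])/K[0,0]*d,(V-K[1,2])/K[1,1]*d,d],-1);W=(P-t)@R
for n,(u,v,h) in dict(green=(164,230,.11),red=(221,234,.06),yellow=(273,233,.085),black=(358,229,.135)).items():
    m=(abs(U-u)<14)&(abs(V-v)<14)&(abs(W[...,2]-h)<.006)
    w=W[m];(cc,rr)=cv2.minEnclosingCircle(w[:,:2].astype(np.float32))
    pm=np.argwhere(m)[:,::-1].astype(np.float32);e=cv2.fitEllipse(cv2.convexHull(pm))
    print(n,m.sum(),"dep",np.round(cc,4),round(rr,4),"zmed",np.median(w[:,2]).round(4),"ell",np.round(e[0],1),np.round(e[1],1),world("top",e[0],z=h).round(4))
for u,v in((213,164),(241,163),(270,161),(298,160)):
    m=((abs(U-u)<16)&(abs(V-v)<14)&(im.max(2)<70)).astype(np.uint8)
    cs=max(cv2.findContours(m,0,1)[0],key=cv2.contourArea);e=cv2.fitEllipse(cv2.convexHull(cs))
    print("peg",np.round(e[0],1),np.round(e[1],1),world("top",e[0],z=.016).round(4))
for n,u,v,z in(("blue",190,165,.022),("grey",321,158,.022),("bottle",412,190,0.15),("dish",109,242,0.01)):print(n,world("top",(u,v),z=z).round(3))
for w in ("bottle",):
    m=(abs(U-405)<30)&(abs(V-190)<20)&(W[...,2]>.03);print(W[m].min(0),W[m].max(0))
```

```text
cam [ 0.392 -0.005  1.02 ]
green 87 dep [0.4594 0.2141] 0.0201 zmed 0.1101 ell [163.1 230.1] [15.9 16.5] [0.459  0.2137 0.11  ]
red 73 dep [0.4489 0.08  ] 0.02 zmed 0.06 ell [220. 234.] [15.3 15.4] [0.4485 0.0797 0.06  ]
yellow 76 dep [ 0.4466 -0.054 ] 0.0197 zmed 0.0858 ell [272.5 232.8] [15.3 15.5] [ 0.4464 -0.054   0.085 ]
black 102 dep [ 0.4485 -0.2563] 0.0201 zmed 0.1354 ell [358.4 228.1] [16.3 17.2] [ 0.4487 -0.2557  0.135 ]
peg [211.9 164.1] [19.9 20.4] [0.6445 0.1036 0.016 ]
peg [240.6 162.6] [19.8 20.3] [0.6466 0.0238 0.016 ]
peg [269.5 161. ] [19.7 20.3] [ 0.649  -0.0565  0.016 ]
peg [298.2 159.4] [19.8 20.4] [ 0.6512 -0.1362  0.016 ]
blue [0.642 0.163 0.022]
grey [ 0.652 -0.199  0.022]
bottle [ 0.534 -0.386  0.15 ]
dish [0.438 0.383 0.01 ]
[ 0.39207283 -0.43825009  0.03008094] [ 0.57527531 -0.00534     1.02012176]
```

drive_tool:
  hand: [70, 70, 70, 70, 70, 70, 70, 70, 70, 70, 70, 70, 70, 70, 70, 70]
  xyz:
    - [20, 17, 0]
    - [45, 37, 0]
    - [70, 57, 0]
    - [96, 78, 0]
    - [121, 98, 0]
    - [146, 119, 0]
    - [171, 139, 0]
    - [196, 160, 0]
    - [222, 180, 0]
    - [247, 200, 0]
    - [272, 221, 0]
    - [290, 236, 0]
    - [302, 245, 0]
    - [306, 249, 0]
    - [306, 249, 0]
    - [306, 249, 0]
  delta_rot:
    - [0, 0, 0.1]
    - [0, 0, 0.2]
    - [0, 0, 0.3]
    - [0, 0, 0.4]
    - [0, 0, 0.5]
    - [0, 0, 0.6]
    - [0, 0, 0.7]
    - [0, 0, 0.8]
    - [0, 0, 0.9]
    - [0, 0, 1.0]
    - [0, 0, 1.1]
    - [0, 0, 1.2]
    - [0, 0, 1.297]
    - [0, 0, 1.297]
    - [0, 0, 1.297]
    - [0, 0, 1.297]
  grip_force: 40

```text
t: 2.33
eef_pos: [0.4476, -0.2567, 0.4046]
eef_rot: [-0.501, -0.499, 0.501, -0.499]
ft_force: [-0.3, 0.7, -0.2]
finger_gap: 0.0704
```

```bash
cat >> h.py <<'E'
from scipy.spatial.transform import Rotation as Ro
def wristpts(box=None):
    s=robot.sense();im,d=robot.read_camera("wrist");c=robot.get_calibration("wrist");K=np.array(c["K"]);M=np.array(c["mount"])
    V,U=np.mgrid[:384,:512];x=(U-K[0,2])/K[0,0];y=(V-K[1,2])/K[1,1];r=np.hypot(x,y)+1e-9
    k=np.tan(np.minimum(r,1.4))/r*d
    P=np.stack([x*k,y*k,d],-1)@M[:3,:3].T+M[:3,3]
    return im,d,P@Ro.from_quat(s["eef_rot"]).as_matrix().T+s["eef_pos"]
def ring(W,h,xy,R=.035):
    m=(abs(W[...,2]-h)<.006)&(np.hypot(W[...,0]-xy[0],W[...,1]-xy[1])<R)
    if m.sum()<5:return m.sum()
    c,r=cv2.minEnclosingCircle(W[m][:,:2].astype(np.float32));return m.sum(),np.round(c,4),round(r,4)
E
python3 - <<'E'
from h import *
s=robot.sense();print(s["eef_pos"].round(4) if hasattr(s["eef_pos"],"round") else s["eef_pos"],Ro.from_quat(s["eef_rot"]).as_matrix().round(3).tolist(),np.round(s["joints"],2),s["finger_gap"])
im,d,W=wristpts();cv2.imwrite("pics/w1.png",im[...,::-1]);print(ring(W,.135,(.4487,-.2557)))
E
```

```text
[ 0.4476 -0.2567  0.4046] [[-0.0, 1.0, -0.003], [-0.0, -0.003, -1.0], [-1.0, -0.0, 0.0]] [-0.66  0.27 -0.18  1.12 -0.    0.91] 0.07035236423486833
(np.int64(712), array([ 0.4464, -0.2563]), 0.02)
```

View pics/w1.png

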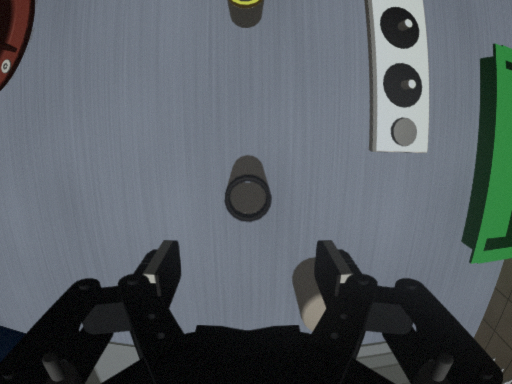

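Wrist view: black ring at px (248,197), between the pads' approach line; fix agrees with top within 2 mm. Descend, grip and lift.

drive_tool:
  hand: [70, 70, 70, 70, 70, 70, 70, 40, 35, 35, 35, 35, 35, 35, 35, 35, 35]
  xyz:
    - [0, 0, -25]
    - [0, 0, -60]
    - [0, 0, -95]
    - [0, 0, -120]
    - [0, 0, -135]
    - [0, 0, -140]
    - [0, 0, -140]
    - [0, 0, -140]
    - [0, 0, -140]
    - [0, 0, -140]
    - [0, 0, -140]
    - [0, 0, -140]
    - [0, 0, -140]
    - [0, 0, -130]
    - [0, 0, -110]
    - [0, 0, -85]
    - [0, 0, -75]
  delta_rot:
    - [0, 0, 0]
    - [0, 0, 0]
    - [0, 0, 0]
    - [0, 0, 0]
    - [0, 0, 0]
    - [0, 0, 0]
    - [0, 0, 0]
    - [0, 0, 0]
    - [0, 0, 0]
    - [0, 0, 0]
    - [0, 0, 0]
    - [0, 0, 0]
    - [0, 0, 0]
    - [0, 0, 0]
    - [0, 0, 0]
    - [0, 0, 0]
    - [0, 0, 0]
  grip_force: 40

```text
t: 3.8
eef_pos: [0.4486, -0.2568, 0.3333]
eef_rot: [0.5, 0.499, -0.5, 0.501]
ft_force: [0.1, -0.5, -0.5]
finger_gap: 0.0389
```

drive_tool:
  hand: [35, 35, 35, 35, 35, 35, 35, 35, 35, 35, 35, 35, 35, 35, 35, 35, 35]
  xyz:
    - [5, 9, 0]
    - [15, 27, 0]
    - [29, 54, 0]
    - [44, 81, 0]
    - [59, 108, 0]
    - [74, 135, 0]
    - [88, 162, 0]
    - [103, 189, 0]
    - [118, 216, 0]
    - [132, 243, 0]
    - [147, 270, 0]
    - [162, 297, 0]
    - [176, 324, 0]
    - [187, 344, 0]
    - [194, 356, 0]
    - [196, 360, 0]
    - [196, 360, 0]
  delta_rot:
    - [0, 0, 0]
    - [0, 0, 0]
    - [0, 0, 0]
    - [0, 0, 0]
    - [0, 0, 0]
    - [0, 0, 0]
    - [0, 0, 0]
    - [0, 0, 0]
    - [0, 0, 0]
    - [0, 0, 0]
    - [0, 0, 0]
    - [0, 0, 0]
    - [0, 0, 0]
    - [0, 0, 0]
    - [0, 0, 0]
    - [0, 0, 0]
    - [0, 0, 0]

```text
t: 5.22
eef_pos: [0.6438, 0.105, 0.3285]
eef_rot: [0.499, 0.501, -0.5, 0.5]
ft_force: [0.2, 0.1, -1.2]
finger_gap: 0.0386
```

Run:
```python
from h import *
s=robot.sense();print(np.round(s["eef_pos"],4),np.round(s["joints"],2),s["ft_force"])
im,d,W=wristpts();cv2.imwrite("pics/w2.png",im[...,::-1])
it,dt=robot.read_camera("scene");cv2.imwrite("pics/s2.png",cv2.resize(it[100:300,150:400],None,fx=2.4,fy=2.4)[...,::-1])
```

```text
[0.6438 0.105  0.3285] [0.05 0.58 0.1  1.09 0.   1.62] [ 0.20255896  0.10961679 -1.19827149]
```

View pics/w2.png

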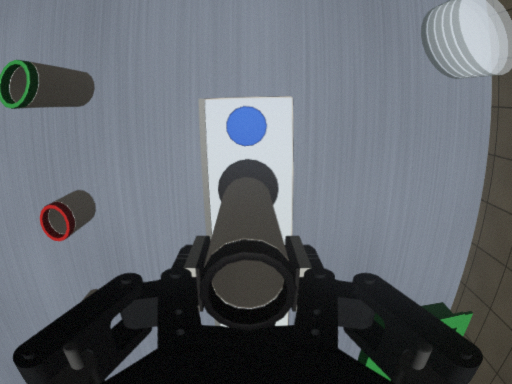

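View pics/s2.png

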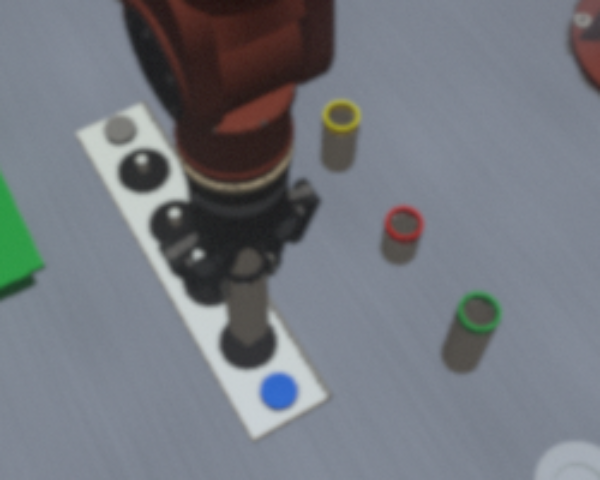

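Held black pipe is upright over the last foot (scene px 248,340 in crop; wrist 248,185), next to the blue disc. Lower it.

drive_tool:
  hand: [35, 35, 35, 35, 35, 35, 35, 35]
  xyz:
    - [0, 0, -10]
    - [0, 0, -24]
    - [0, 0, -36]
    - [0, 0, -42]
    - [0, 0, -45]
    - [0, 0, -47]
    - [0, 0, -48]
    - [0, 0, -48]
  delta_rot:
    - [0, 0, 0]
    - [0, 0, 0]
    - [0, 0, 0]
    - [0, 0, 0]
    - [0, 0, 0]
    - [0, 0, 0]
    - [0, 0, 0]
    - [0, 0, 0]

```text
t: 5.98
eef_pos: [0.6441, 0.1033, 0.2824]
eef_rot: [0.5, 0.5, -0.5, 0.5]
ft_force: [-0.2, -0.2, -1.1]
finger_gap: 0.0387
```

drive_tool:
  hand: [35, 35, 35]
  xyz:
    - [0, 0, -1]
    - [0, 0, -2]
    - [0, 0, -2]
  delta_rot:
    - [0, 0, 0]
    - [0, 0, 0]
    - [0, 0, 0]

```text
t: 6.23
eef_pos: [0.6442, 0.1036, 0.2821]
eef_rot: [0.501, 0.499, -0.499, 0.501]
ft_force: [-6.4, 0.1, 16.5]
finger_gap: 0.0391
```

drive_tool:
  hand: [37, 40, 50, 65, 70, 70, 70, 70, 70, 70, 70, 70, 70, 70, 70, 70, 70, 70, 70]
  xyz:
    - [0, 0, 1.5]
    - [0, 0, 1.5]
    - [0, 0, 1.5]
    - [0, 0, 1.5]
    - [0, 0, 1.5]
    - [0, 0, 1.5]
    - [0, 0, 10]
    - [0, 0, 30]
    - [0, 0, 60]
    - [0, 0, 80]
    - [-10, 6, 80]
    - [-35, 21, 80]
    - [-65, 39, 80]
    - [-95, 57, 80]
    - [-125, 75, 80]
    - [-150, 90, 80]
    - [-172, 102, 80]
    - [-183, 109, 80]
    - [-185, 110, 80]
  delta_rot:
    - [0, 0, 0]
    - [0, 0, 0]
    - [0, 0, 0]
    - [0, 0, 0]
    - [0, 0, 0]
    - [0, 0, 0]
    - [0, 0, 0]
    - [0, 0, 0]
    - [0, 0, 0]
    - [0, 0, 0]
    - [0, 0, 0]
    - [0, 0, 0]
    - [0, 0, 0]
    - [0, 0, 0]
    - [0, 0, 0]
    - [0, 0, 0]
    - [0, 0, 0]
    - [0, 0, 0]
    - [0, 0, 0]

```text
t: 7.82
eef_pos: [0.4574, 0.2146, 0.3604]
eef_rot: [0.5, 0.501, -0.499, 0.5]
ft_force: [-0.8, 1.2, 0.5]
finger_gap: 0.0702
```

Run:
```python
from h import *
s=robot.sense();print(np.round(s["eef_pos"],4),np.round(s["joints"],2))
im,d,W=wristpts();print("green",ring(W,.11,(.459,.214)))
it,dt=robot.read_camera("scene");cv2.imwrite("pics/s3.png",cv2.resize(it[100:300,150:400],None,fx=2.4,fy=2.4)[...,::-1])
```

```text
[0.4574 0.2146 0.3604] [ 0.29  0.28 -0.28  1.    0.    1.86]
green (np.int64(844), array([0.4575, 0.2151]), 0.02)
```

View pics/s3.png

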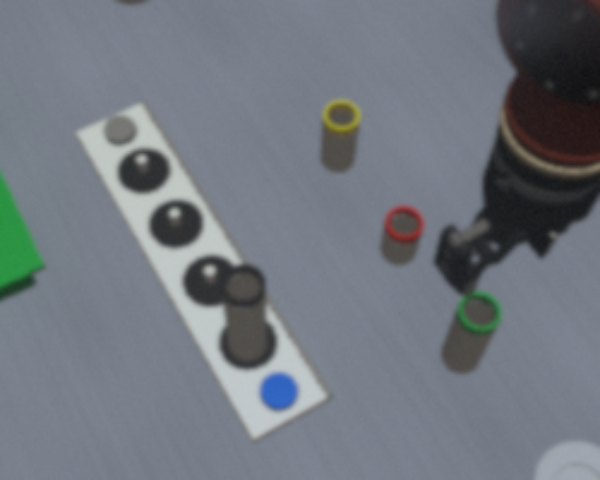

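Black stands upright on its foot at crop px (248,320). Wrist fix for green matches; grasp it.

drive_tool:
  hand: [70, 70, 70, 70, 70, 70, 40, 35, 35, 35, 35, 35, 35, 35, 35, 35, 35, 35, 35, 35]
  xyz:
    - [0, 0, -20]
    - [0, 0, -55]
    - [0, 0, -90]
    - [0, 0, -112]
    - [0, 0, -120]
    - [0, 0, -120]
    - [0, 0, -120]
    - [0, 0, -120]
    - [0, 0, -120]
    - [0, 0, -120]
    - [0, 0, -120]
    - [0, 0, -120]
    - [0, 0, -112]
    - [0, 0, -90]
    - [0, 0, -60]
    - [0, 0, -30]
    - [0, 0, 5]
    - [0, 0, 35]
    - [0, 0, 50]
    - [0, 0, 50]
  delta_rot:
    - [0, 0, 0]
    - [0, 0, 0]
    - [0, 0, 0]
    - [0, 0, 0]
    - [0, 0, 0]
    - [0, 0, 0]
    - [0, 0, 0]
    - [0, 0, 0]
    - [0, 0, 0]
    - [0, 0, 0]
    - [0, 0, 0]
    - [0, 0, 0]
    - [0, 0, 0]
    - [0, 0, 0]
    - [0, 0, 0]
    - [0, 0, 0]
    - [0, 0, 0]
    - [0, 0, 0]
    - [0, 0, 0]
    - [0, 0, 0]

```text
t: 9.58
eef_pos: [0.4596, 0.2138, 0.4142]
eef_rot: [0.502, 0.499, -0.498, 0.501]
ft_force: [0.7, 0.5, -1.5]
finger_gap: 0.0398
```

drive_tool:
  hand: [35, 35, 35, 35, 35, 35, 35, 35, 35, 35, 35, 35, 35, 35]
  xyz:
    - [6, -6, 0]
    - [20, -20, 0]
    - [39, -40, 0]
    - [59, -60, 0]
    - [79, -80, 0]
    - [99, -100, 0]
    - [118, -120, 0]
    - [138, -140, 0]
    - [158, -160, 0]
    - [175, -177, 0]
    - [185, -187, 0]
    - [188, -190, 0]
    - [188, -190, 0]
    - [188, -190, 0]
  delta_rot:
    - [0, 0, 0]
    - [0, 0, 0]
    - [0, 0, 0]
    - [0, 0, 0]
    - [0, 0, 0]
    - [0, 0, 0]
    - [0, 0, 0]
    - [0, 0, 0]
    - [0, 0, 0]
    - [0, 0, 0]
    - [0, 0, 0]
    - [0, 0, 0]
    - [0, 0, 0]
    - [0, 0, 0]

```text
t: 10.75
eef_pos: [0.6464, 0.0237, 0.4087]
eef_rot: [0.5, 0.501, -0.5, 0.499]
ft_force: [-0.2, -0.2, -0.4]
finger_gap: 0.0395
```

Run:
```python
from h import *
s=robot.sense();print(np.round(s["eef_pos"],4),np.round(s["joints"],2),s["ft_force"],s["finger_gap"])
im,d,W=wristpts();cv2.imwrite("pics/w4.png",im[...,::-1])
```

```text
[0.6464 0.0237 0.4087] [-0.08  0.53  0.22  1.27  0.    1.49] [-0.20893255 -0.20771206 -0.36401443] 0.039462125456364315
```

View pics/w4.png

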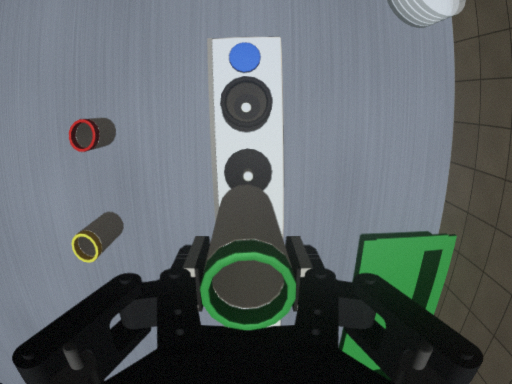

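Green hangs over the second foot (px 248,170); the pin is seen through black's bore at (247,103), so black is seated on its peg.

drive_tool:
  hand: [35, 35, 35, 35, 35, 35, 35, 35, 35, 35, 35, 35]
  xyz:
    - [0, 0, -10]
    - [0, 0, -35]
    - [0, 0, -60]
    - [0, 0, -85]
    - [0, 0, -110]
    - [0, 0, -130]
    - [0, 0, -144]
    - [0, 0, -150]
    - [0, 0, -152]
    - [0, 0, -153]
    - [0, 0, -153.5]
    - [0, 0, -153.5]
  delta_rot:
    - [0, 0, 0]
    - [0, 0, 0]
    - [0, 0, 0]
    - [0, 0, 0]
    - [0, 0, 0]
    - [0, 0, 0]
    - [0, 0, 0]
    - [0, 0, 0]
    - [0, 0, 0]
    - [0, 0, 0]
    - [0, 0, 0]
    - [0, 0, 0]

```text
t: 11.8
eef_pos: [0.6464, 0.0242, 0.2573]
eef_rot: [0.5, 0.5, -0.5, 0.5]
ft_force: [-2.5, 0.1, 4.1]
finger_gap: 0.0399
```

drive_tool:
  hand: [37, 40, 50, 65, 70, 70, 70, 70, 70, 70, 70, 70, 70, 70, 70, 70, 70, 70, 70]
  xyz:
    - [0, 0, 0]
    - [0, 0, 0]
    - [0, 0, 0]
    - [0, 0, 0]
    - [0, 0, 0]
    - [0, 0, 0]
    - [0, 0, 10]
    - [0, 0, 30]
    - [0, 0, 55]
    - [0, 0, 72]
    - [-12, -5, 75]
    - [-40, -15, 75]
    - [-70, -27, 75]
    - [-105, -41, 75]
    - [-140, -54, 75]
    - [-170, -66, 75]
    - [-190, -74, 75]
    - [-201, -78, 75]
    - [-201, -78, 75]
  delta_rot:
    - [0, 0, 0]
    - [0, 0, 0]
    - [0, 0, 0]
    - [0, 0, 0]
    - [0, 0, 0]
    - [0, 0, 0]
    - [0, 0, 0]
    - [0, 0, 0]
    - [0, 0, 0]
    - [0, 0, 0]
    - [0, 0, 0]
    - [0, 0, 0]
    - [0, 0, 0]
    - [0, 0, 0]
    - [0, 0, 0]
    - [0, 0, 0]
    - [0, 0, 0]
    - [0, 0, 0]
    - [0, 0, 0]

```text
t: 13.38
eef_pos: [0.444, -0.0549, 0.332]
eef_rot: [-0.5, -0.5, 0.501, -0.5]
ft_force: [0.2, -0.4, -0.7]
finger_gap: 0.0704
```

Run:
```python
from h import *
s=robot.sense();print(np.round(s["eef_pos"],4),np.round(s["joints"],2))
im,d,W=wristpts();print("yellow",ring(W,.085,(.446,-.054)))
it,dt=robot.read_camera("scene");cv2.imwrite("pics/s5.png",cv2.resize(it[100:300,150:400],None,fx=2.4,fy=2.4)[...,::-1])
```

```text
[ 0.444  -0.0549  0.332 ] [-0.29  0.2  -0.47  0.89 -0.    1.29]
yellow (np.int64(860), array([ 0.4445, -0.0535]), 0.02)
```

View pics/s5.png

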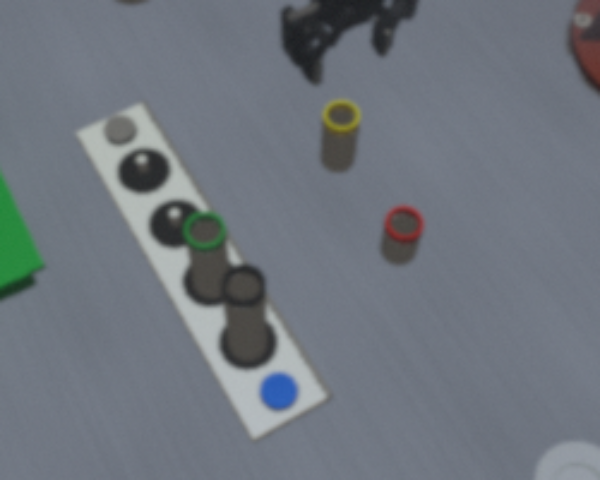

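Green is upright on its foot (crop px 207,260). Grasp yellow.

drive_tool:
  hand: [70, 70, 70, 70, 70, 70, 40, 35, 35, 35, 35, 35, 35, 35, 35, 35, 35]
  xyz:
    - [0, 0, -20]
    - [0, 0, -55]
    - [0, 0, -90]
    - [0, 0, -110]
    - [0, 0, -116]
    - [0, 0, -116]
    - [0, 0, -116]
    - [0, 0, -116]
    - [0, 0, -116]
    - [0, 0, -116]
    - [0, 0, -116]
    - [0, 0, -116]
    - [0, 0, -108]
    - [0, 0, -88]
    - [0, 0, -63]
    - [0, 0, -46]
    - [0, 0, -46]
  delta_rot:
    - [0, 0, 0]
    - [0, 0, 0]
    - [0, 0, 0]
    - [0, 0, 0]
    - [0, 0, 0]
    - [0, 0, 0]
    - [0, 0, 0]
    - [0, 0, 0]
    - [0, 0, 0]
    - [0, 0, 0]
    - [0, 0, 0]
    - [0, 0, 0]
    - [0, 0, 0]
    - [0, 0, 0]
    - [0, 0, 0]
    - [0, 0, 0]
    - [0, 0, 0]

```text
t: 14.9
eef_pos: [0.4472, -0.0548, 0.289]
eef_rot: [0.501, 0.498, -0.499, 0.502]
ft_force: [1.4, 0.2, 0.4]
finger_gap: 0.0384
```

drive_tool:
  hand: [35, 35, 35, 35, 35, 35, 35, 35, 35, 35, 35, 35]
  xyz:
    - [8, 0, 0]
    - [25, 0, 0]
    - [50, 0, 0]
    - [75, -1, 0]
    - [100, -1, 0]
    - [125, -1, 0]
    - [150, -2, 0]
    - [175, -2, 0]
    - [193, -2, 0]
    - [202, -2, 0]
    - [203, -2, 0]
    - [203, -2, 0]
  delta_rot:
    - [0, 0, 0]
    - [0, 0, 0]
    - [0, 0, 0]
    - [0, 0, 0]
    - [0, 0, 0]
    - [0, 0, 0]
    - [0, 0, 0]
    - [0, 0, 0]
    - [0, 0, 0]
    - [0, 0, 0]
    - [0, 0, 0]
    - [0, 0, 0]

```text
t: 15.9
eef_pos: [0.649, -0.0563, 0.2837]
eef_rot: [0.5, 0.501, -0.5, 0.499]
ft_force: [-0.2, -0.4, -1.2]
finger_gap: 0.0382
```

Run:
```python
from h import *
im,d,W=wristpts();cv2.imwrite("pics/w6.png",im[...,::-1])
```

```text
(no output)
```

View pics/w6.png

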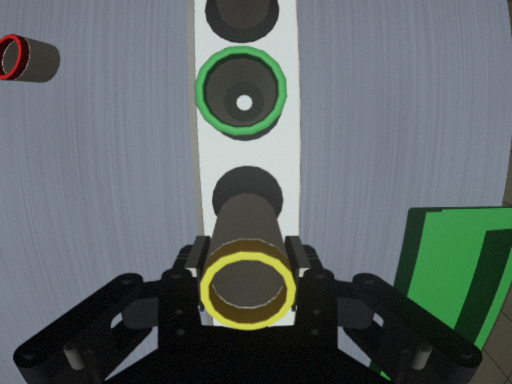

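Yellow over the third foot (px 248,190), green seated with its pin showing at (244,102). Lower.

drive_tool:
  hand: [35, 35, 35, 35, 35, 35, 35, 35]
  xyz:
    - [0, 0, -10]
    - [0, 0, -28]
    - [0, 0, -42]
    - [0, 0, -49]
    - [0, 0, -52]
    - [0, 0, -53]
    - [0, 0, -53.5]
    - [0, 0, -53.5]
  delta_rot:
    - [0, 0, 0]
    - [0, 0, 0]
    - [0, 0, 0]
    - [0, 0, 0]
    - [0, 0, 0]
    - [0, 0, 0]
    - [0, 0, 0]
    - [0, 0, 0]

```text
t: 16.62
eef_pos: [0.6483, -0.0564, 0.2327]
eef_rot: [-0.5, -0.5, 0.5, -0.5]
ft_force: [-2.5, 1.2, 7.6]
finger_gap: 0.0387
```

drive_tool:
  hand: [37, 40, 50, 65, 70, 70, 70, 70, 70, 70, 70, 70, 70, 70, 70, 70, 70, 70, 70]
  xyz:
    - [0, 0, 0]
    - [0, 0, 0]
    - [0, 0, 0]
    - [0, 0, 0]
    - [0, 0, 0]
    - [0, 0, 0]
    - [0, 0, 12]
    - [0, 0, 36]
    - [0, 0, 62]
    - [0, 0, 80]
    - [-15, 5, 80]
    - [-45, 20, 80]
    - [-75, 40, 80]
    - [-105, 65, 80]
    - [-135, 90, 80]
    - [-165, 112, 80]
    - [-188, 128, 80]
    - [-201, 136, 80]
    - [-201, 136, 80]
  delta_rot:
    - [0, 0, 0]
    - [0, 0, 0]
    - [0, 0, 0]
    - [0, 0, 0]
    - [0, 0, 0]
    - [0, 0, 0]
    - [0, 0, 0]
    - [0, 0, 0]
    - [0, 0, 0]
    - [0, 0, 0]
    - [0, 0, 0]
    - [0, 0, 0]
    - [0, 0, 0]
    - [0, 0, 0]
    - [0, 0, 0]
    - [0, 0, 0]
    - [0, 0, 0]
    - [0, 0, 0]
    - [0, 0, 0]

```text
t: 18.2
eef_pos: [0.4454, 0.081, 0.3126]
eef_rot: [0.499, 0.501, -0.5, 0.5]
ft_force: [-0.3, -0.0, 0.3]
finger_gap: 0.0701
```

Run:
```python
from h import *
s=robot.sense();print(np.round(s["eef_pos"],4),np.round(s["joints"],2))
im,d,W=wristpts();print("red",ring(W,.06,(.448,.08)))
it,dt=robot.read_camera("scene");cv2.imwrite("pics/s7.png",cv2.resize(it[100:300,150:400],None,fx=2.4,fy=2.4)[...,::-1])
```

```text
[0.4454 0.081  0.3126] [ 0.02  0.24 -0.49  0.85  0.    1.59]
red (np.int64(822), array([0.4468, 0.0805]), 0.0201)
```

View pics/s7.png

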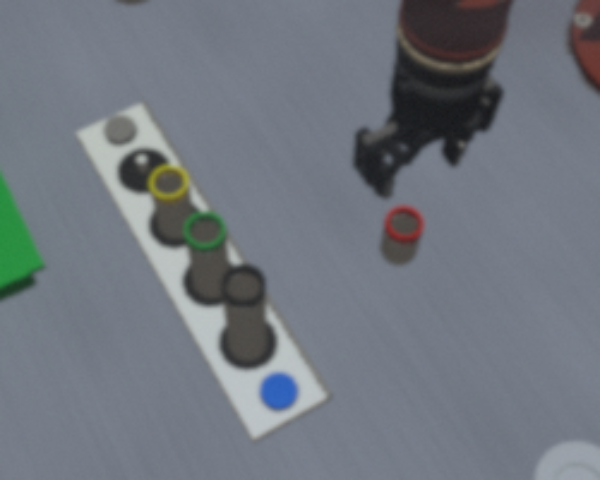

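Yellow upright on the third foot (crop px 173,205). Grasp red.

drive_tool:
  hand: [70, 70, 70, 70, 70, 70, 40, 35, 35, 35, 35, 35, 35, 35, 35, 35, 35]
  xyz:
    - [0, 0, -20]
    - [0, 0, -55]
    - [0, 0, -90]
    - [0, 0, -114]
    - [0, 0, -121]
    - [0, 0, -122]
    - [0, 0, -122]
    - [0, 0, -122]
    - [0, 0, -122]
    - [0, 0, -122]
    - [0, 0, -122]
    - [0, 0, -122]
    - [0, 0, -114]
    - [0, 0, -94]
    - [0, 0, -69]
    - [0, 0, -52]
    - [0, 0, -52]
  delta_rot:
    - [0, 0, 0]
    - [0, 0, 0]
    - [0, 0, 0]
    - [0, 0, 0]
    - [0, 0, 0]
    - [0, 0, 0]
    - [0, 0, 0]
    - [0, 0, 0]
    - [0, 0, 0]
    - [0, 0, 0]
    - [0, 0, 0]
    - [0, 0, 0]
    - [0, 0, 0]
    - [0, 0, 0]
    - [0, 0, 0]
    - [0, 0, 0]
    - [0, 0, 0]

```text
t: 19.72
eef_pos: [0.4494, 0.0797, 0.2637]
eef_rot: [0.502, 0.499, -0.498, 0.502]
ft_force: [1.0, -0.1, -0.8]
finger_gap: 0.0396
```

drive_tool:
  hand: [35, 35, 35, 35, 35, 35, 35, 35, 35, 35, 35, 35, 35, 35, 35, 35, 35, 35, 35, 35]
  xyz:
    - [0, -10, 0]
    - [0, -35, 0]
    - [0, -65, 0]
    - [0, -95, 0]
    - [0, -125, 0]
    - [0, -155, 0]
    - [0, -185, 0]
    - [0, -206, 0]
    - [0, -216, 0]
    - [8, -216, 0]
    - [25, -216, 0]
    - [50, -216, 0]
    - [75, -216, 0]
    - [100, -216, 0]
    - [125, -216, 0]
    - [150, -216, 0]
    - [175, -216, 0]
    - [194, -216, 0]
    - [203, -216, 0]
    - [203, -216, 0]
  delta_rot:
    - [0, 0, 0]
    - [0, 0, 0]
    - [0, 0, 0]
    - [0, 0, 0]
    - [0, 0, 0]
    - [0, 0, 0]
    - [0, 0, 0]
    - [0, 0, 0]
    - [0, 0, 0]
    - [0, 0, 0]
    - [0, 0, 0]
    - [0, 0, 0]
    - [0, 0, 0]
    - [0, 0, 0]
    - [0, 0, 0]
    - [0, 0, 0]
    - [0, 0, 0]
    - [0, 0, 0]
    - [0, 0, 0]
    - [0, 0, 0]

```text
t: 21.38
eef_pos: [0.6526, -0.1351, 0.2587]
eef_rot: [0.5, 0.501, -0.499, 0.5]
ft_force: [-0.8, 0.4, -0.8]
finger_gap: 0.0393
```

Run:
```python
from h import *
im,d,W=wristpts();cv2.imwrite("pics/w8.png",im[...,::-1])
```

```text
(no output)
```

View pics/w8.png

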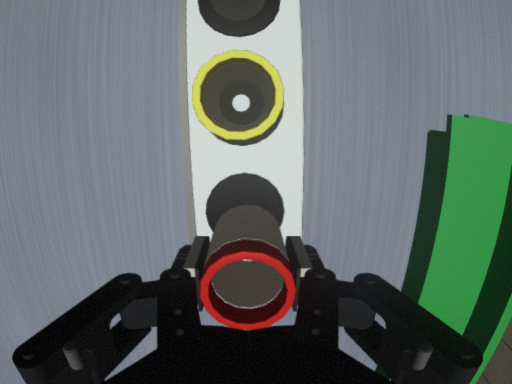

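Red over the last foot (px 246,205), yellow seated with its pin at (241,102). Lower.

drive_tool:
  hand: [35, 35, 35, 35, 35, 35, 35, 35]
  xyz:
    - [0, 0, -10]
    - [0, 0, -28]
    - [0, 0, -42]
    - [0, 0, -49]
    - [0, 0, -52]
    - [0, 0, -53]
    - [0, 0, -53.5]
    - [0, 0, -53.5]
  delta_rot:
    - [0, 0, 0]
    - [0, 0, 0]
    - [0, 0, 0]
    - [0, 0, 0]
    - [0, 0, 0]
    - [0, 0, 0]
    - [0, 0, 0]
    - [0, 0, 0]

```text
t: 22.1
eef_pos: [0.65, -0.1361, 0.2074]
eef_rot: [0.5, 0.5, -0.5, 0.5]
ft_force: [-4.6, 1.9, 11.3]
finger_gap: 0.0395
```

drive_tool:
  hand: [37, 40, 50, 65, 70, 70, 70, 70, 70, 70, 70, 70, 70, 70, 70, 70, 70, 70, 70]
  xyz:
    - [0, 0, 0.5]
    - [0, 0, 0.5]
    - [0, 0, 0.5]
    - [0, 0, 0.5]
    - [0, 0, 0.5]
    - [0, 0, 0.5]
    - [0, 0, 12]
    - [0, 0, 36]
    - [0, 0, 70]
    - [0, 0, 105]
    - [0, 0, 140]
    - [-20, 0, 150]
    - [-50, 0, 150]
    - [-85, 0, 150]
    - [-120, 0, 150]
    - [-155, 0, 150]
    - [-185, 0, 150]
    - [-200, 0, 150]
    - [-200, 0, 150]
  delta_rot:
    - [0, 0, 0]
    - [0, 0, 0]
    - [0, 0, 0]
    - [0, 0, 0]
    - [0, 0, 0]
    - [0, 0, 0]
    - [0, 0, 0]
    - [0, 0, 0]
    - [0, 0, 0]
    - [0, 0, 0]
    - [0, 0, 0]
    - [0, 0, 0]
    - [0, 0, 0]
    - [0, 0, 0]
    - [0, 0, 0]
    - [0, 0, 0]
    - [0, 0, 0]
    - [0, 0, 0]
    - [0, 0, 0]

```text
t: 23.68
eef_pos: [0.4482, -0.1361, 0.3572]
eef_rot: [-0.5, -0.5, 0.5, -0.5]
ft_force: [0.1, -0.4, -0.2]
finger_gap: 0.0699
```

Run:
```python
from h import *
s=robot.sense();print(np.round(s["eef_pos"],4),s["finger_gap"])
for c in ("top","scene"):
    im,d=robot.read_camera(c);cv2.imwrite(f"pics/{c}9.png",im[...,::-1])
    k=robot.get_calibration(c);K,R,t=map(np.array,(k["K"],k["R"],k["t"]));V,U=np.mgrid[:384,:512]
    W=(np.stack([(U-K[0,2])/K[0,0]*d,(V-K[1,2])/K[1,1]*d,d],-1)-t)@R
    for n,h,xy in(("black",.135,(.6445,.1036)),("green",.11,(.6466,.0238)),("yellow",.085,(.649,-.0565)),("red",.06,(.6512,-.1362))):
        m=(np.hypot(W[...,0]-xy[0],W[...,1]-xy[1])<.035)&(abs(W[...,2]-h-.016)<.006)&(d>0)
        print(c,n,ring(W,h+.016,xy),"z top med",np.median(W[m][:,2]).round(4) if m.any() else None)
a=cv2.imread("pics/top9.png")[130:280,80:440];b=cv2.imread("pics/scene9.png")[40:370,140:430]
cv2.imwrite("pics/f.png",np.vstack([cv2.resize(a,(580,242)),cv2.resize(b,(580,356))[:, :]]))
```

```text
[ 0.4482 -0.1361  0.3572] 0.06988520432740312
top black (np.int64(92), array([0.645 , 0.1041]), 0.0201) z top med 0.151
top green (np.int64(86), array([0.6456, 0.0248]), 0.0199) z top med 0.1259
top yellow (np.int64(83), array([ 0.6484, -0.0557]), 0.0199) z top med 0.1008
top red (np.int64(80), array([ 0.6508, -0.1351]), 0.0201) z top med 0.0759
scene black (np.int64(124), array([0.6443, 0.1035]), 0.0203) z top med 0.1501
scene green (np.int64(108), array([0.6452, 0.0239]), 0.0202) z top med 0.1255
scene yellow (np.int64(97), array([ 0.6486, -0.0571]), 0.021) z top med 0.1001
scene red (np.int64(89), array([ 0.6489, -0.1361]), 0.0211) z top med 0.0752
```

View pics/f.png

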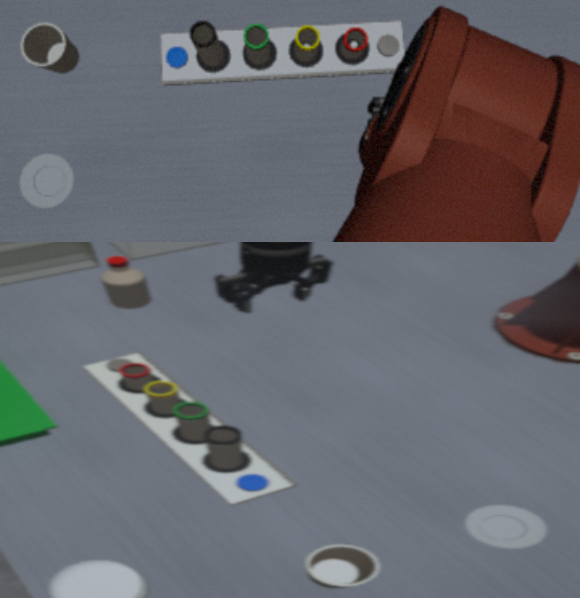

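All four stand in order, black next to blue, tops exactly 16 mm above their own heights, bystanders unmoved, gripper clear.

```bash
python3 -c "
from workcell import robot
print(robot.job_done())"
```

```text
the job is handed in; nothing more can be done
None
```

I put all four pipes on the rack, each over its own peg, in the order black, green, yellow, red from the blue disc. Then I opened the gripper, backed it clear and handed the job in at about 24 s; no verdict is reported.

- **Seating:** The last top and scene depth readings put each ring within about 2 mm of its peg's centre. Each pipe's top was within 1 mm of its own height plus 16 mm (the board and foot), so they stand flat.
- **Surroundings:** In the last pictures the dish, bottle and cup are where they were at the start. The highest wrist force in the readings after each move was about 18 N, when black touched its foot.
- **Disagreements:** The cameras differed by up to about 2 mm, which is within the calibration error. No check failed.

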